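Grease coupler onto the rolling mill's bearing block

ROBOT

A 6-joint arm with a two-finger parallel gripper is mounted at the origin on the work surface. World frame = base frame: x ahead of the robot, y to its left, z up, the work surface at z = 0. Lengths are in mm, angles in rad, forces in N, time in s.
With the tool pointing down it reaches from about 300 to 750 mm from the base axis. Payload 8.5 kg.
Tool frame: the origin (TCP) lies midway between the tips of the shut fingers; the grasp point (between the pads) lies robot.grasp_offset behind it (robot.grasp_offset is the distance from the TCP to the grasp point, in mm); z points along the fingers, y is the line along which they close (so a half turn about z gives the same grasp; the last joint's range is limited). The gripper opens to 88 mm and grips with 3 to 60 N. Pads are 18 mm wide; open, the fingers measure 123 mm over their backs; the gripper's body (75 mm by 187 mm) begins 45 mm behind the grasp point.
Start: joints at [1.113, 0.381, 1.297, -0, 1.464, -0.215], TCP at [132.224, 533.851, 209.348] pointing down, gripper open.
Joint ranges: [-3.11, 3.11], [-0.89, 2.33], [0.22, 2.48], [-1.42, 4.56], [0.17, 2.85], [-2.88, 2.88]. Speed limits (rad/s): [2.39, 2.39, 3.14, 3.14, 3.14, 3.14].

INTERFACE

Orientations are given as [roll, pitch, yaw] about the fixed x, y, z axes, in that order (R = Rz(yaw) Ry(pitch) Rx(roll)).
In Python, from bench import robot gives the robot as it stands.
- The arm moves only by the tool servo_tool, never from a script. Its argument "commands" is text: rows parted by semicolons, each of 6 numbers parted by spaces: the shift along the world's x, y, z in mm, then the turn, a rotation vector about the world's x, y, z in degrees. A call has 1 to 8 rows; each row is the pose to reach, as a shift and turn from the pose commanded when the call began; what a row does not reach only later rows make up. A row lasts 1/8 s, in which the tool goes at most 62.5 mm and 10.7 degrees, less where a joint would pass 70% of its speed; a pose out of reach is approached as far as the arm can. A call with a gripper value outside its range is refused whole. "grip" is the opening, from 0 (shut) to 1 (fully open), set as the call begins (left out, the last holds). The fingers move at their own pace and stop on an object; the grip force is fixed at half the most. Time passes only in rows, so rows that repeat a pose let the fingers close. It gives the time, the measured TCP pose, the force, the opening and the grip force at its end, in the units of the state.
- robot.get_obs(): the state, without advancing time (a new reading comes with each control period).
- robot.get_image(name): name is "side" or "top" or "wrist"; returns the picture (384x512x3 uint8, red, green, blue); there is no depth.
- robot.get_calibration(name): a dict with "mtx" (3x3 intrinsics, pixels), "distortion" ([k1, k2, p1, p2, k3] as OpenCV has them; the pictures are not rectified), "xyz" and "attitude" of the camera in the world. Camera axes: x right, y down, z forward; pixel columns grow to the right and rows downward; lengths in mm; the calibration is good to about 2 mm. A picture is of the moment at which its call begins: read the wrist's pose just before it. get_calibration takes no time and is no camera call; for the wrist camera it gives the pose at the moment of the call.
- robot.sign_off(): hands the job in; it is judged then, once.
Trained networks look in the newest picture that a camera, given by its name, has taken for a name from the list of things; names that differ only in an ending like _2 or _b are one class to them, and where a whole thing is asked for, a point or a joint stands for the part that bears it (a point fixed in the world has none). Each returns a list of dicts, best first, with "conf" (0 to 1); they miss things now and then, are a little off and sometimes report something else, mostly with a low value. They report only what shows in the picture. A call takes as long as a camera call. They do not tell look-alikes from the thing itself.
- robot.regions_of(query, camera): "pixels" (384x512 bool, what is visible of it) and "pixel" ([column, row] in pixels, amid what is visible of it).
The state is a dict: "time": time; "joints": joint angles; "joint_vel": joint speeds; "tau": joint torques, N m; "tcp_pos": TCP position; "ee_rot": TCP orientation; "ft_force": force on the tool from outside, world axes, zero at the start; "moment": the same for the moment, N m; "finger_gap": finger opening in mm; "gripper_force": force on a finger pad.
Only numpy, scipy, OpenCV 4.12 (cv2) and the standard library are available. Lean on these libraries where they do the work, as an engineer would, in place of code of your own. Each camera call takes 0.05 s, during which the arm holds its last target. There are 200 camera calls.

TASK

Grease the wax mill's bearing: take the grease coupler out of its wooden holder, push its open end squarely over the tilted nipple on the iron bearing block and press until the nipple's spring collar snaps down. Keep hold of the coupler and finish while still pressing it square against the spring, so that the collar stays down. Leave the tin, the brass bell and the wooden letter bar where they are.

Things in the scene. Friction and masses are not known exactly. Their poses are not given: they have to be found in the camera images.
- coupler: Loose grease coupler, about 0.3 kg, upright in the holder. Origin: centre of its open lower end (mouth); z runs up the tool. z 0-34 mm: steel nozzle, 28 mm outside, bore 18 mm wide, 34 deep, open at the mouth. 34-40: flange, 46 mm across, resting on the holder. 40-100: square aluminium handle, 30 x 30 mm, sides along x and y: grip here. On top a button, 18 mm wide, to 103.
- holder: Fixed wooden block, 90 x 90 x 60 mm high, with one upright through hole of 36 mm diameter in its middle, where the coupler hangs by its flange. Origin: centre of its underside on the bench.
- bearing_block: Fixed dark iron bearing block, foot 150 (x) x 110 (y) x 18 mm. Origin: centre of its underside. Round housing, 72 mm diameter, along y, its axis at x = +20, z = 54 mm, with a shaft stub at both ends. A 40 mm boss rises from it with the nipple, tilted 0.52 rad (30 degrees) from vertical towards the block's -x.
- collar_face (a point): Centre of the upper face of the nipple's spring collar, a 30 mm steel disc, about 111 mm above the bench; moves with the collar. z: nipple axis, pointing out of the block. The fixed nipple pin stands 16 mm out of this face (collar up), 14 mm thick, its last 5 mm tapering to 8 mm. The coupler's mouth goes over the pin and its rim lands on this face.
- collar (a joint): Travel of the spring collar along the nipple axis: 0 is up, 0.0095 m pressed to its stop. Resistance starts at about 6 N, rises to about 10 N at 2 mm, falls to about 5 N near 7 mm (the snap) and rises to about 13 N just before the stop; let go, it springs back up.
- grease_tin: Loose closed metal tin, diameter 72 mm, 75 mm high, a bystander. Origin: centre of its underside.
- brass_bell: Loose small brass bell with a stub handle, diameter 68 mm, 77 mm high, a bystander. Origin: centre of its underside.
- letter_bar: Loose wooden bar, 40 x 140 x 22 mm, a bystander. Origin: centre of its underside.
Not all that is in view belongs to the job. Leave any red look-alike of the coupler alone. Leave any green or pink look-alike of the holder alone.

How it is judged:
By the outcome, as a careful person would: the job done as asked, in the order asked, and still so for the second after the job is handed in, while the arm keeps its last pose, push and grip.
It also fails if it takes over 45 s, if anything falls off the work surface, if the arm or the gripper's body presses on something with over 40 N, if the wrist force passes 120 N, or if a joint passes its speed limit or range.

## Working session

There is one attempt and no reset: what is moved stays moved. The work goes in short steps, Python scripts to look and compute and a tool call to move; the robot and the scene stay as the last step left them, time stands still between calls to the robot, and variables do not carry over. Pictures are saved under pics/ and viewed, at most 10 in all, crops included, and the job is handed in when it is done.

Besides the shell and the picture viewer there is one more tool, called after ">>>" as name(argument=value, ...) on one line, values as JSON. servo_tool: Moves the arm, as the interface text tells. Its arguments: {"type":"object","properties":{"commands":{"type":"string"},"grip":{"type":"number"}},"required":["commands"]}

```bash
mkdir -p pics; ls
cat > h.py <<'E'
import numpy as np, cv2
from bench import robot
from scipy.spatial.transform import Rotation as R
def cal(n):
    c=robot.get_calibration(n); return c
def rot(a):
    a=np.array(a,float)
    return a if a.shape==(3,3) else R.from_euler('xyz',a).as_matrix()
def ray(c,px):
    p=cv2.undistortPoints(np.array([[px]],float),np.array(c['mtx'],float),np.array(c['distortion'],float))[0,0]
    d=rot(c['attitude'])@np.array([p[0],p[1],1]); return np.array(c['xyz'],float),d/np.linalg.norm(d)
def onz(c,px,z):
    o,d=ray(c,px); return o+d*(z-o[2])/d[2]
def tri(rs):
    A=0;b=0
    for o,d in rs:
        P=np.eye(3)-np.outer(d,d); A=A+P; b=b+P@o
    x=np.linalg.solve(A,b); return x,[np.linalg.norm((np.eye(3)-np.outer(d,d))@(x-o)) for o,d in rs]
def proj(c,X):
    Rm=rot(c['attitude']); X=np.atleast_2d(X)
    Xc=(X-np.array(c['xyz']))@Rm
    return cv2.projectPoints(Xc,np.zeros(3),np.zeros(3),np.array(c['mtx'],float),np.array(c['distortion'],float))[0][:,0]
def shot(n,f=None):
    c=cal(n); im=robot.get_image(n)
    if f: cv2.imwrite('pics/'+f,im[:,:,::-1])
    return c,im
E
python3 - <<'E'
from h import *
ims=[]
print(robot.grasp_offset, robot.get_obs())
for n in ['side','top']:
    c,im=shot(n,n+'0.png'); ims.append(im); print(n,c)
    for q in ['coupler','holder','bearing_block','collar_face','grease_tin','brass_bell','letter_bar']:
        for r in robot.regions_of(q,n):
            if r['conf']>.2: print(n,q,round(r['conf'],2),np.round(r['pixel']),r['pixels'].sum(),onz(c,r['pixel'],60).round())
a=np.vstack(ims); cv2.imwrite('pics/both0.png',cv2.resize(a,None,fx=.78,fy=.78)[:,:,::-1])
E
```

```text
pics
18.700000000000003 {'time': 0.0, 'joints': array([ 1.11270376e+00,  3.81202808e-01,  1.29823341e+00, -9.14560724e-06,
        1.46358125e+00, -2.15328850e-01]), 'joint_vel': array([ 0.00097134, -0.00186234, -0.00113593,  0.00017825,  0.00052123,
       -0.00149072]), 'tau': array([-1.12434685e-03, -4.37929237e+01, -2.24563336e+01,  7.12977536e-02,
        3.51351709e-02, -8.60190016e-05]), 'tcp_pos': array([132.09290642, 533.58418116, 208.74336054]), 'ee_rot': array([-3.14019880e+00, -2.95556827e-04,  2.89882971e+00]), 'ft_force': array([-0.38554581, -0.06314106, -0.48418484]), 'moment': array([-0.0474652 ,  0.02538996,  0.03240857]), 'gripper_force': 0.0, 'finger_gap': 88.13416518646494}
side {'mtx': array([[482.32805501,   0.        , 263.07099684],
       [  0.        , 482.32805501, 187.37460196],
       [  0.        ,   0.        ,   1.        ]]), 'distortion': array([-0.02778956,  0.        ,  0.        ,  0.        ,  0.        ]), 'xyz': array([  427.56010215, -1090.65249619,   721.43438411]), 'attitude': array([-2.05256121,  0.01589626, -0.15535968])}
side coupler 0.66
[... 932 characters left out ...]
6675222]), 'attitude': array([-3.0295256 ,  0.00546054, -1.56929689])}
top coupler 0.88 [138. 218.] 310 [536. 373.  60.]
top coupler 0.86 [190. 250.] 295 [461. 247.  60.]
top coupler 0.74 [181. 199.] 267 [581. 269.  60.]
top holder 0.76 [255. 191.] 1408 [600.  94.  60.]
top holder 0.75 [188. 206.] 1223 [563. 252.  60.]
top holder 0.58 [152. 285.] 1502 [377. 336.  60.]
top bearing_block 0.86 [398. 218.] 2708 [ 535. -250.   60.]
top grease_tin 0.91 [296. 115.] 775 [787.  -7.  60.]
top brass_bell 0.95 [370. 133.] 503 [ 742. -186.   60.]
top letter_bar 0.73 [294. 117.] 805 [781.  -1.  60.]
top letter_bar 0.62 [209. 131.] 923 [747. 205.  60.]
top letter_bar 0.26 [414. 217.] 71 [ 538. -290.   60.]
```

View pics/both0.png

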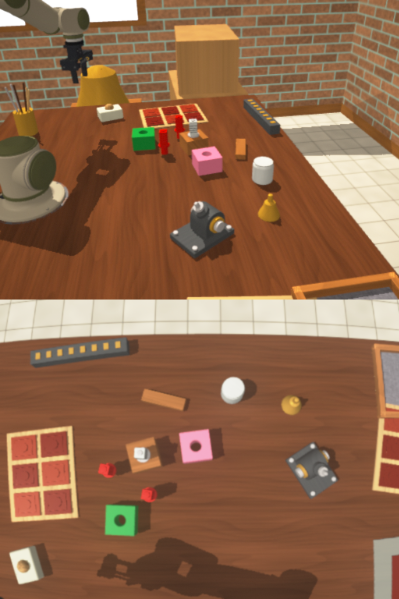

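Three coupler-like things in the top view: reds at (138,218) and (190,250), and a steel one at (181,199) in the wooden holder. The last fits, since it isn't red and its holder is wood, not green or pink. I'll confirm it in an enlarged crop.

Run:
```python
import cv2,numpy as np
t=cv2.imread('pics/top0.png');s=cv2.imread('pics/side0.png')
f=lambda im,x,y,w=80,h=60:cv2.resize(im[y-h//2:y+h//2,x-w//2:x+w//2],(400,300),interpolation=cv2.INTER_CUBIC)
cv2.imwrite('pics/crop1.png',np.vstack([np.hstack([f(t,180,215,120,90),f(t,400,215)]),np.hstack([f(s,240,170,120,90),f(s,258,290,120,90)])]))
```

```text
(no output)
```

View pics/crop1.png

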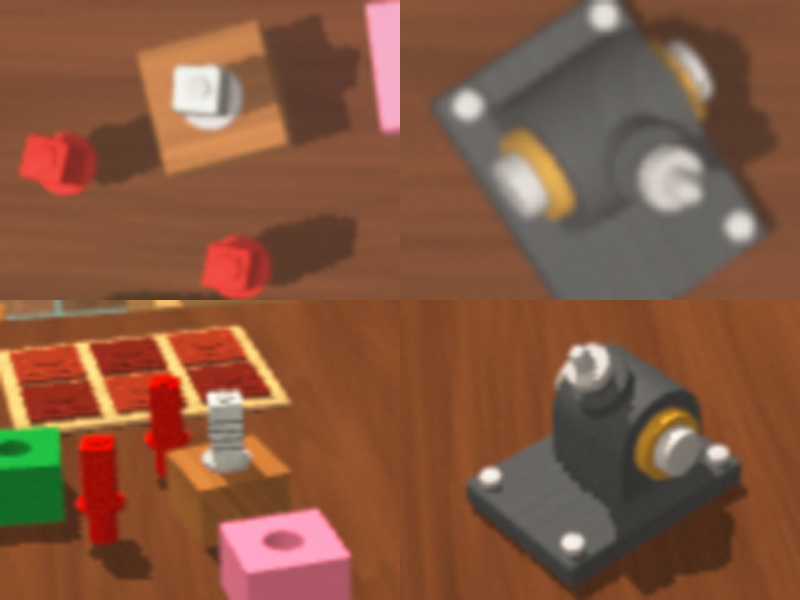

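The crop shows the steel coupler (upper left, about (200,90)) standing in the wooden holder, with the two red ones outside it. The block's long side, and so its -x, points lower right in the top view. I'll move over the coupler for a close look.

>>> servo_tool(commands="45 -35 15 0 0 0; 95 -70 30 0 0 0; 145 -105 45 0 0 0; 195 -140 60 0 0 0; 245 -175 75 0 0 0; 295 -210 85 0 0 0; 335 -240 95 0 0 0; 350 -260 95 0 0 0")

```text
time: 1.8
tcp_pos: [484.3, 272.1, 304.5]
ee_rot: [3.141, 0.001, 2.897]
ft_force: [-0.6, -1.1, -1.0]
finger_gap: 88.0
gripper_force: 0.0
```

Run:
```python
from h import *
o=robot.get_obs(); print(o['time'],o['tcp_pos'],o['ee_rot'],o['joints'].round(2))
c,im=shot('wrist','w1.png'); print(c['xyz'],c['attitude'],c['mtx'][0,0])
T=rot(o['ee_rot']); print('cam in tool',T.T@(c['xyz']-o['tcp_pos']), T.T@rot(c['attitude']))
for q in ['coupler','holder']:
    for r in robot.regions_of(q,'wrist'): print(q,round(r['conf'],2),np.round(r['pixel']),r['pixels'].sum(),onz(c,r['pixel'],126).round())
```

```text
1.8 [484.31576216 272.14681604 304.48168914] [3.14134908e+00 7.15618338e-04 2.89656731e+00] [ 0.3   0.34  1.08 -0.    1.71 -1.03]
[410.42287426 289.02386275 479.54538393] [ 2.83982683e+00 -7.15734185e-04  1.32449835e+00] 324.0760484772845
cam in tool [  75.65454553   -1.50940094 -175.11825225] [[-1.27314147e-03 -9.55024561e-01 -2.96523975e-01]
 [ 9.99999079e-01 -1.35561950e-03  7.25392237e-05]
 [-4.71250424e-04 -2.96523610e-01  9.55025406e-01]]
coupler 0.7 [340. 167.] 1208 [512. 364. 126.]
coupler 0.61 [230. 143.] 1054 [457. 252. 126.]
coupler 0.6 [266. 230.] 1238 [567. 266. 126.]
holder 0.88 [181. 250.] 2958 [567. 160. 126.]
holder 0.79 [259. 207.] 3395 [536. 266. 126.]
holder 0.58 [286.  51.] 5528 [381. 331. 126.]
```

View pics/w1.png

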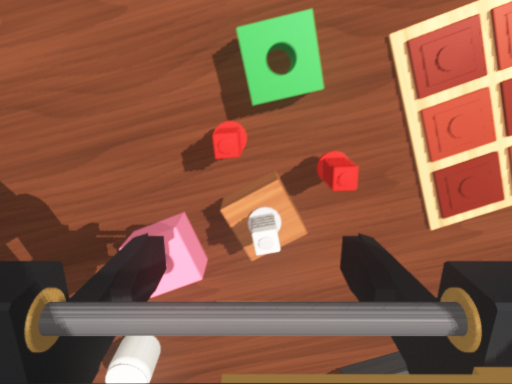

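The wrist view shows the steel coupler at (266,230), in the wooden holder. The reds are at (230,143) and (340,167), and the handle lies nearly along the finger line. I'll fit a simple model to the masks from three views.

```bash
cat > fit.py <<'E'
from h import *
from scipy.optimize import minimize
def ring(r,z,n=24):
    a=np.arange(n)*2*np.pi/n; return np.c_[r*np.cos(a),r*np.sin(a),np.full(n,z)]
sq=lambda z:np.array([[x,y,z] for x in(-15,15) for y in(-15,15)])
COUP=[np.r_[ring(23,34),ring(23,40)],np.r_[sq(40),sq(100)],np.r_[ring(9,100),ring(9,103)]]
def sil(c,parts,Rm,t,S=4):
    m=np.zeros((384*S,512*S),np.uint8)
    for p in parts:
        h=cv2.convexHull(((proj(c,p@Rm.T+t)+.5)*S).astype(np.int32)); cv2.fillConvexPoly(m,h,1)
    return cv2.resize(m.astype(np.float32),(512,384),interpolation=cv2.INTER_AREA)
def loss(views,parts,Rm,t):
    L=0
    for c,m in views:
        s=sil(c,parts,Rm,t); L+=1-np.minimum(s,m).sum()/np.maximum(s,m).sum()
    return L/len(views)
E
python3 - <<'E'
from fit import *
V=[]
for n,px in [('wrist',(266,230)),('top',(181,199)),('side',(247,164))]:
    c,im=shot(n,None)
    rs=[r for r in robot.regions_of('coupler',n) if np.hypot(*(np.array(r['pixel'])-px))<25]
    if not rs: print('none',n); continue
    m=rs[0]['pixels'].astype(np.float32); V.append((c,m)); print(n,rs[0]['conf'],rs[0]['pixel'],m.sum())
f=lambda p,vs:loss(vs,COUP,R.from_euler('z',p[3]/50).as_matrix(),p[:3])
for vs in [V]+[[v] for v in V]+[V[:2]]:
  best=min((minimize(f,[563,258,26,y*50],args=(vs,),method='Nelder-Mead',options=dict(initial_simplex=np.array([563,258,26,y*50])+np.vstack([np.zeros(4),np.diag([8,8,6,10])]),maxiter=150)) for y in (-.3,.1,.5)),key=lambda r:r.fun)
  print(best.fun,best.x[:3].round(1),best.x[3]/50)
E
```

```text
wrist 0.7 [266.2, 231.3] 1232.0
top 0.75 [181.0, 197.7] 273.0
side 0.7 [230.4, 161.6] 267.0
0.41461101174354553 [582.8 263.1  23.5] -0.08114021892348564
0.08078306913375854 [579.3 263.9  31.9] -0.0885922219530509
0.18277156352996826 [583.  266.7  21. ] 0.26792536396793276
0.18833893537521362 [527.2 276.5  40.4] -0.07627997601432755
0.12191653251647949 [582.8 263.1  23.5] -0.08114021892348564
```

Wrist and top agree on the coupler at about (581,264), handle yaw -0.085. The side network picked the red one, so I left that view out. Now above it, then one closer check.

>>> servo_tool(commands="48 -4 -40 0 0 4.5; 97 -8 -80 0 0 9; 97 -8 -110 0 0 9; 97 -8 -110 0 0 9")

```text
time: 2.75
tcp_pos: [578.2, 266.0, 192.1]
ee_rot: [-3.14, -0.005, 3.056]
ft_force: [-0.0, -1.1, 1.0]
finger_gap: 88.3
gripper_force: 0.0
```

Run:
```python
from fit import *
o=robot.get_obs(); print(o['time'],o['tcp_pos'],o['ee_rot'],o['ft_force'])
c,im=shot('wrist','w2.png')
rs=robot.regions_of('coupler','wrist')
for r in rs: print(r['conf'],r['pixel'],r['pixels'].sum(),onz(c,r['pixel'],100).round())
r=min(rs,key=lambda r:np.linalg.norm(onz(c,r['pixel'],100)[:2]-[581,264])); m=r['pixels'].astype(np.float32)
f=lambda p,z:loss([(c,m)],COUP,R.from_euler('z',p[2]/50).as_matrix(),np.r_[p[:2],z])
for z in (23,26,29):
  b=minimize(f,[581,264,-4],args=(z,),method='Nelder-Mead',options=dict(initial_simplex=np.array([581,264,-4])+np.array([[0,0,0],[5,0,0],[0,5,0],[0,0,6]])))
  print(z,b.fun,b.x[:2],b.x[2]/50)
im=im[:,:,::-1].copy()
for p in COUP: cv2.polylines(im,[cv2.convexHull(proj(c,p@R.from_euler('z',b.x[2]/50).as_matrix().T+np.r_[b.x[:2],29]).astype(np.int32))],True,(0,255,0),1)
cv2.imwrite('pics/w2o.png',im)
```

```text
2.75 [578.20296062 266.01186565 192.10815639] [-3.13999123 -0.00490362  3.0562207 ] [-0.04016077 -1.1116751   1.00855918]
0.73 [253.3, 187.3] 2317 [580. 265. 100.]
0.7 [218.6, 44.0] 2560 [466. 248. 100.]
0.6 [367.5, 118.5] 2469 [531. 361. 100.]
23 0.038808465003967285 [583.03086215 263.09804082] -0.07089981488534476
26 0.05570429563522339 [581.96215882 263.60055183] -0.07015337657536008
29 0.07434320449829102 [580.45917409 263.45716037] -0.03831173002706409
```

View pics/w2o.png

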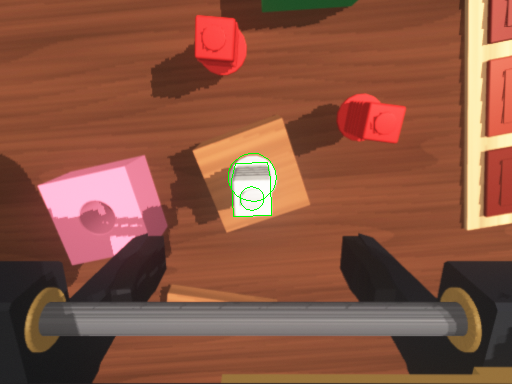

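The overlay matches the steel coupler at (253,187), centred between the fingers; the pink holder is at (100,215). Descend and grip.

>>> servo_tool(commands="3.5 -2.5 -45 0 0 0.8; 3.5 -2.5 -90 0 0 0.8; 3.5 -2.5 -110 0 0 0.8; 3.5 -2.5 -110 0 0 0.8")

```text
time: 3.35
tcp_pos: [582.6, 263.8, 85.2]
ee_rot: [3.141, 0.0, 3.07]
ft_force: [0.2, 0.4, 0.4]
finger_gap: 88.2
gripper_force: 0.0
```

>>> servo_tool(commands="0 0 0 0 0 0; 0 0 0 0 0 0; 0 0 0 0 0 0; 0 0 0 0 0 0; 0 0 0 0 0 0; 0 0 0 0 0 0", grip=0)

```text
time: 4.1
tcp_pos: [582.8, 263.5, 84.5]
ee_rot: [3.141, 0.0, 3.07]
ft_force: [0.2, 3.1, 1.8]
finger_gap: 30.8
gripper_force: 1.5
```

>>> servo_tool(commands="0 0 0 0 0 0; 0 0 0 0 0 0; 0 0 30 0 0 0; 0 0 70 0 0 0; 0 0 110 0 0 0; 0 0 150 0 0 0; 0 0 180 0 0 0; 0 0 180 0 0 0")

```text
time: 5.1
tcp_pos: [583.1, 263.4, 265.6]
ee_rot: [3.141, 0.003, 3.07]
ft_force: [-0.5, -0.3, -4.3]
finger_gap: 29.5
gripper_force: 29.9
```

Run:
```python
from h import *
o=robot.get_obs(); print(o['time'],o['tcp_pos'],o['ee_rot'],o['joints'].round(2),o['ft_force'],o['finger_gap'],o['gripper_force'])
c,im=shot('wrist','w3.png'); print(robot.regions_of('coupler','wrist')[0]['pixel'])
```

```text
5.1 [583.13349944 263.35203765 265.57348113] [3.14086955e+00 2.88944217e-03 3.06977691e+00] [ 0.24  0.52  0.91 -0.    1.71 -1.26] [-0.4821257  -0.28161888 -4.30272515] 29.483370992165447 29.892063438892365
[227.4, 47.0]
```

View pics/w3.png

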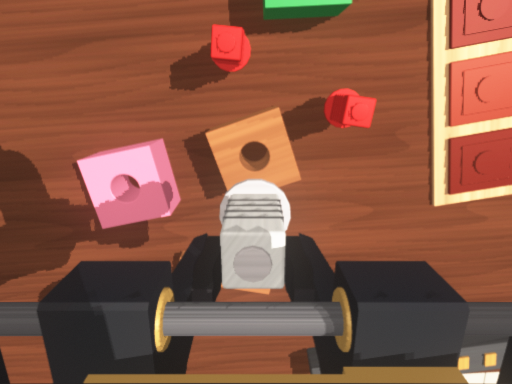

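The coupler is held (30 N) and out of its holder, upright in the fingers, with its flange at (255,210). Now over to the bearing block.

>>> servo_tool(commands="-3 -50 10 0 0 -5; -6 -110 20 0 0 -11; -9 -170 30 0 0 -17; -12 -230 40 0 0 -23; -15 -290 40 0 0 -29; -18 -350 40 0 0 -35; -21 -410 40 0 0 -41; -24 -460 40 0 0 -46")

```text
time: 6.2
tcp_pos: [557.8, -198.7, 301.9]
ee_rot: [-3.14, -0.004, 2.263]
ft_force: [1.1, 0.6, -3.1]
finger_gap: 30.1
gripper_force: 29.9
```

>>> servo_tool(commands="-2 -40 0 0 0 -2; -4 -80 0 0 0 -4; -4 -105 0 0 0 -4; -4 -115 0 0 0 -4; -4 -115 0 0 0 -4")

```text
time: 6.82
tcp_pos: [554.6, -311.4, 303.0]
ee_rot: [-3.141, -0.002, 2.197]
ft_force: [0.1, -0.1, -3.4]
finger_gap: 29.6
gripper_force: 29.9
```

Run:
```python
from h import *
o=robot.get_obs(); print(o['time'],o['tcp_pos'],o['ee_rot'],o['joints'].round(2),o['ft_force'],o['finger_gap'],o['gripper_force'])
c,im=shot('wrist','w4.png'); np.savez('v4.npz',**{k:np.array(v) for k,v in c.items()})
for q in ['collar_face','bearing_block','coupler']:
    for r in robot.regions_of(q,'wrist'): print(q,r['conf'],r['pixel'],r['pixels'].sum(),onz(c,r['pixel'],115).round())
cv2.imwrite('pics/w4b.png',cv2.resize(im,(800,600),interpolation=cv2.INTER_CUBIC)[:,:,::-1])
```

```text
6.825 [ 554.61971865 -311.44465445  303.02906662] [-3.14117590e+00 -2.33214732e-03  2.19694389e+00] [-0.7   0.51  0.83  0.    1.81 -1.32] [ 0.10775897 -0.10523902 -3.39149123] 29.62601826140896 29.89325523376465
collar_face 0.71 [256.6, 118.0] 446 [ 530. -270.  115.]
bearing_block 0.6 [260.8, 115.6] 8929 [ 532. -266.  115.]
coupler 0.87 [255.2, 236.0] 6855 [ 611. -386.  115.]
```

View pics/w4b.png

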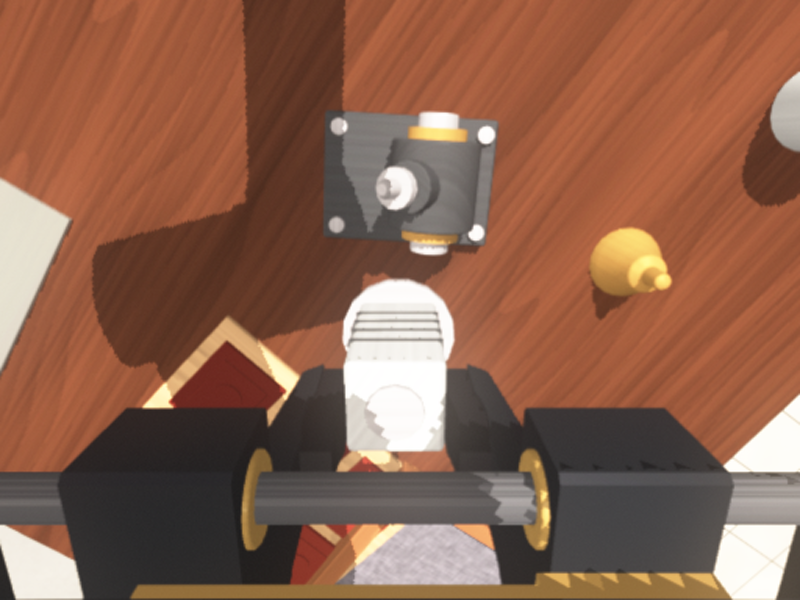

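The wrist view (display pixels) shows the pin tip at (385,190), the collar at (400,187) and the foot corners at (327,112), (497,122), (485,243) and (325,237). The nipple tilts to the image left. I'll compute the block pose and check it against the top view.

```bash
cat > blk.py <<'E'
from h import *
from scipy.optimize import least_squares
# block frame: -x is image left, so corner order (-x..)
def blockfit(c,corners):  # corners: dict (sx,sy)->px
    K=list(corners); P=np.array([corners[k] for k in K],float)
    def X(p): return (np.array([[75*k[0],55*k[1],18] for k in K])@R.from_euler('z',p[2]).as_matrix().T)+[p[0]*100,p[1]*100,0]
    r=least_squares(lambda p:(proj(c,X(p))-P).ravel(),[5.35,-2.6,.55]); return r.x*[100,100,1],np.abs(r.fun).max()
def nip(p):
    Rb=R.from_euler('z',p[2]).as_matrix(); ax=Rb@[-.5,0,.866]
    return Rb@[20-57*np.tan(np.pi/6),0,111]+[p[0],p[1],0],ax
E
python3 - <<'E'
from blk import *
c=dict(np.load('v4.npz')); im=cv2.imread('pics/w4.png'); g=cv2.cvtColor(im,cv2.COLOR_BGR2GRAY)
s=512/800
# camera view from above: image up = tool -x... decide sy by ray
q=np.array([[327,112],[497,122],[485,243],[325,237]],np.float32)*s
q=cv2.cornerSubPix(g,q.copy(),(4,4),(-1,-1),(3,50,.01)); print(q/s)
w=[onz(c,p,18).round(1) for p in q]; print(w)
# block -x = left. +y = z x x
cor=dict(zip([(-1,1),(1,1),(1,-1),(-1,-1)],q)); p,e=blockfit(c,cor); print('pose',p,e)
N,ax=nip(p); print('N',N,'ax',ax, 'proj',proj(c,[N,N+16*ax,N+150*ax])/s)
t=cal('top'); sd=cal('side'); print('top',proj(t,[N,N+16*ax]),'side',proj(sd,[N,N+16*ax]))
a=cv2.imread('pics/top0.png');b=cv2.imread('pics/side0.png')
out=[]
for cc,i,k in [(c,im,3),(t,a,5),(sd,b,5)]:
    x,y=proj(cc,N)[0].astype(int); w,h=400//k//2,500//k//2
    crop=cv2.resize(i[y-h:y+h,x-w:x+w],None,fx=k*.66,fy=k*.66,interpolation=cv2.INTER_CUBIC); k*=.66
    for z,col in [(0,(0,255,0)),(16,(0,0,255))]:
        u=((proj(cc,N+z*ax)[0]-[x-w,y-h]+.5)*k).astype(int); cv2.circle(crop,tuple(int(v) for v in u),3,col,1)
    for k2 in cor: 
        X=R.from_euler('z',p[2]).as_matrix()@[75*k2[0],55*k2[1],18]+[p[0],p[1],0]; u=((proj(cc,X)[0]-[x-w,y-h]+.5)*k).astype(int); cv2.circle(crop,tuple(int(v) for v in u),3,(255,255,0),1)
    out.append(cv2.resize(crop,(266,330)))
cv2.imwrite('pics/n1.png',np.hstack(out))
E
```

```text
[[327.      112.     ]
 [497.      122.00001]
 [485.      242.99998]
 [325.      237.     ]]
[array([ 448.2, -263.7,   18. ]), array([ 570.9, -185.2,   18. ]), array([ 628.4, -273. ,   18. ]), array([ 506.1, -354.4,   18. ])]
pose [ 538.60942654 -269.36311995    0.57614291] 2.130737457393849
N [ 527.7843529  -276.39584111  111.        ] ax [-0.4192851  -0.27239678  0.866     ] proj [[393.81683511 189.24417175]
 [382.10085038 190.3740297 ]
 [231.57450662 204.83990884]]
top [[415.03248344 220.02217184]
 [418.78086961 222.62889267]] side [[254.82630228 264.39703644]
 [251.75424579 260.56807769]]
```

View pics/n1.png

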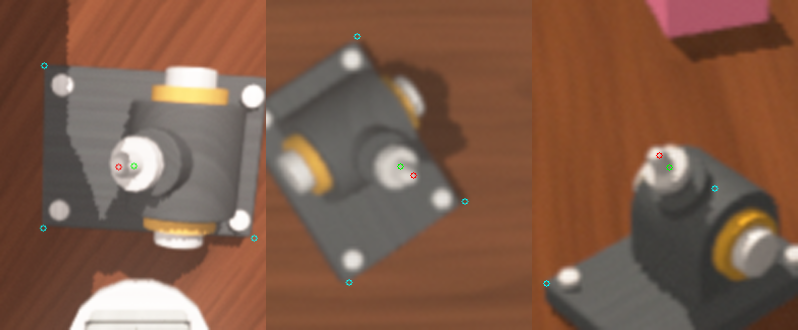

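The prediction from the foot corners and the housing axis lands within 1–2 mm of the visible collar and pin in all three views. Next, a tilted stand-off on the nipple axis, mouth 110 mm out, and a check from there.

>>> servo_tool(commands="-20 -2 -5 3.3 -5 0; -40 -4 -15 6.5 -10 0; -60 -7 -25 9.8 -15.1 0; -80 -9 -36 13 -20.2 0; -97.4 -10.9 -46 16.3 -25.2 0; -97.4 -10.9 -46 16.3 -25.2 0; -97.4 -10.9 -46 16.3 -25.2 0")

```text
time: 7.9
tcp_pos: [457.8, -322.4, 259.1]
ee_rot: [2.62, 0.028, 2.191]
ft_force: [0.3, 0.1, -4.1]
finger_gap: 29.7
gripper_force: 29.9
```

Run:
```python
from blk import *
o=robot.get_obs(); print(o['time'],o['tcp_pos'],o['ee_rot'],o['joints'].round(2),o['ft_force'],o['finger_gap'],o['gripper_force'])
print('tool z',rot(o['ee_rot'])[:,2])
c,im=shot('wrist','w5.png'); np.savez('v5.npz',tcp=o['tcp_pos'],rpy=o['ee_rot'],**{k:np.array(v) for k,v in c.items()})
for r in robot.regions_of('collar_face','wrist'): print('cf',r['conf'],r['pixel'],r['pixels'].sum())
N,ax=nip([538.6,-269.4,.576]); T=rot(o['ee_rot'])
print('pred',proj(c,[N,N+16*ax]),'tool axis',proj(c,[o['tcp_pos']+T[:,2]*L for L in (152.5,168.5)]))
im=im[:,:,::-1].copy(); k=4; x0,y0=156,90
crop=cv2.resize(im[y0:y0+140,x0:x0+200],None,fx=k,fy=k,interpolation=cv2.INTER_CUBIC); cv2.imwrite('pics/n2.png',crop)
```

```text
7.9 [ 457.82599752 -322.36235316  259.09199231] [2.61981223 0.0275667  2.19086821] [-1.09  0.33  1.35  0.52  1.53 -1.75] [ 0.29892156  0.12415235 -4.13124603] 29.68249054465639 29.877712726593018
tool z [ 0.4195216   0.27018428 -0.86660377]
cf 0.78 [254.3, 157.6] 483
pred [[251.97453137 162.93234299]
 [251.92625591 166.20720294]] tool axis [[253.23910722 167.28990615]
 [253.21159867 163.98266847]]
```

View pics/n2.png

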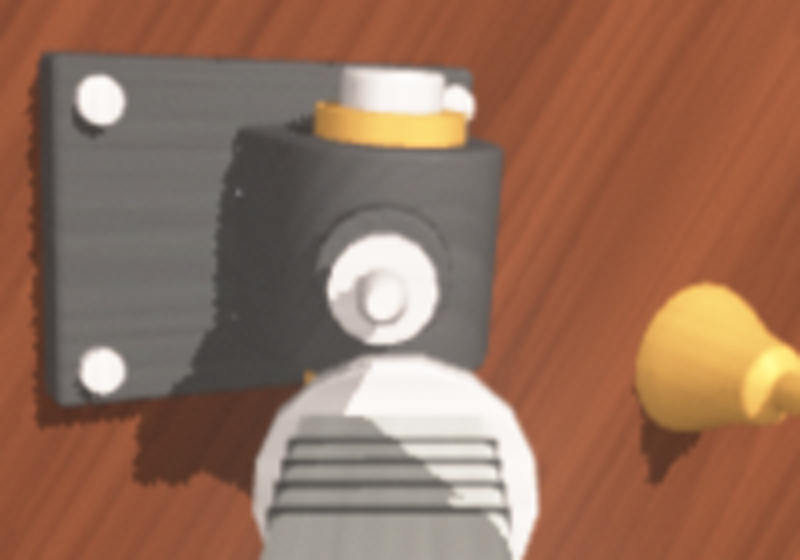

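The close view shows the collar disc centred at crop (384,289), which is pixel (251.5,162). That is about 2 px from the tool axis. I'll triangulate the collar centre from the four views.

Run:
```python
from blk import *
c4=dict(np.load('v4.npz'));c5=dict(np.load('v5.npz'));t=cal('top');s=cal('side')
obs=[(c4,(254.0,120.5)),(c5,(251.5,162.0)),(t,(414.1,220.6)),(s,(254.6,264.3))]
rs=[ray(c,p) for c,p in obs]
N,ax=nip([538.6,-269.4,.576]); T=rot(c5['rpy'])
for ids in ([0,1],[0,1,2,3],[1,2],[1,3],[1,2,3]):
    X,e=tri([rs[i] for i in ids]); print(ids,X.round(1),np.round(e,1),'in tool',(T.T@(X-c5['tcp'])).round(1))
# constrain z=111
for o,d in rs: X=o+d*(111-o[2])/d[2]; print('z111',X.round(1),(T.T@(X-c5['tcp'])).round(1))
# block pose refit from v5 corners (crop px -> image)
q=lambda x,y:((x+.5)/4-.5+156,(y+.5)/4-.5+90)
print(blockfit(c5,{(-1,1):q(43,55),(1,1):q(471,70),(-1,-1):q(62,395)}))
# mouth center offset: flange circle in tool frame at z=24.5: predicted top/left/right edge px
a=np.linspace(0,2*np.pi,361); F=np.c_[23*np.cos(a),23*np.sin(a),np.full(361,58.5-40)]@T.T+c5['tcp']
P=proj(c5,F); print('flange pred crop', ((P.min(0)-[156,90]+.5)*4-.5),((P.max(0)-[156,90]+.5)*4-.5))
```

```text
[0, 1] [ 529.5 -275.1  106.3] [0.3 0.3] in tool [  1.   -1.8 175.2]
[0, 1, 2, 3] [ 527.7 -274.9  109.7] [1.5 0.9 1.2 0.4] in tool [  2.1  -1.2 171.6]
[1, 2] [ 527.  -275.2  109.6] [0.7 0.7] in tool [  2.3  -2.  171.3]
[1, 3] [ 527.2 -275.7  110.6] [0.3 0.3] in tool [  1.7  -1.6 170.4]
[1, 2, 3] [ 527.1 -275.1  110. ] [0.7 0.8 0.5] in tool [  2.3  -1.6 171. ]
z111 [ 529.2 -274.6  111. ] [  1.5   0.6 171.2]
z111 [ 526.6 -275.9  111. ] [  1.9  -1.9 169.8]
z111 [ 526.5 -274.1  111. ] [  3.5  -1.1 170.2]
z111 [ 527.4 -276.   111. ] [  1.4  -1.4 170. ]
(array([ 535.81001328, -269.16311871,    0.57019545]), np.float64(3.1937180896539985))
flange pred crop [248.12283662 358.97454736] [535.9055747  628.15067122]
```

Run:
```python
from h import *
o=robot.get_obs(); T=rot(o['ee_rot']); print(o['tcp_pos'],T[:,2],(T@[1.2,-2.2,0]).round(2))
for a in (50,84): print(a,(T@[1.2,-2.2,a]).round(1))
```

```text
[ 458.16618987 -322.10601502  259.05665135] [ 0.4195556   0.27065458 -0.86644053] [-2.23 -0.16 -1.13]
50 [ 18.7  13.4 -44.5]
84 [ 33.   22.6 -73.9]
```

>>> servo_tool(commands="9 7 -22 0 0 0; 18.7 13.4 -44.5 0 0 0; 26 18 -60 0 0 0; 33 22.6 -73.9 0 0 0; 33 22.6 -73.9 0 0 0; 33 22.6 -73.9 0 0 0")

```text
time: 8.75
tcp_pos: [490.6, -300.2, 185.1]
ee_rot: [2.619, 0.027, 2.191]
ft_force: [0.1, -0.6, -3.3]
finger_gap: 29.7
gripper_force: 29.9
```

Run:
```python
from h import *
o=robot.get_obs(); T=rot(o['ee_rot']); p=o['tcp_pos']; print(o['time'],p,T[:,2],o['ft_force'],o['moment'],o['finger_gap'])
X=np.array([527.1,-275.3,110.5]); print('collar in tool',T.T@(X-p))
c,im=shot('side','s2.png'); u=proj(c,X)[0].astype(int); print(u, proj(c,[p+T@[.7,.6,58.5],X,X+16*-T[:,2]]))
t,im2=shot('top'); v=proj(t,X)[0].astype(int)
f=lambda im,u:cv2.resize(im[u[1]-50:u[1]+30,u[0]-40:u[0]+40],(400,400),interpolation=cv2.INTER_CUBIC)[:,:,::-1]
cv2.imwrite('pics/n3.png',np.hstack([f(im,u),f(im2,v)]))
```

```text
8.75 [ 490.56260639 -300.18238179  185.08396121] [ 0.42039228  0.2708488  -0.86597417] [ 0.14064863 -0.56675705 -3.25336101] [-0.36398691  0.5377312  -0.01157693] 29.68673980545754
collar in tool [ 1.07358379  1.02988953 86.68718516]
[254 264] [[248.9538947  257.74010476]
 [254.43586706 264.31413871]
 [251.35278603 260.48248958]]
```

View pics/n3.png

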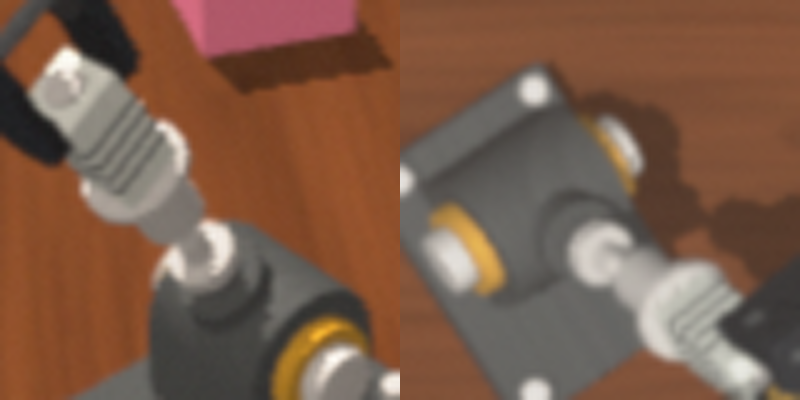

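Both fixed views show the mouth about 12 mm short of the pin, in line with it: side mouth at crop (180,222), collar at (207,255). Sliding over the pin.

>>> servo_tool(commands="2.5 1.6 -5.2 0 0 0; 5 3.3 -10.4 0 0 0; 7.1 4.6 -14.7 0 0 0; 9.2 6 -19.1 0 0 0; 9.2 6 -19.1 0 0 0")

```text
time: 9.48
tcp_pos: [499.6, -293.7, 165.0]
ee_rot: [2.618, 0.025, 2.19]
ft_force: [-0.1, -0.4, -3.0]
finger_gap: 29.8
gripper_force: 29.9
```

>>> servo_tool(commands="0.8 0.5 -1.7 0 0 0; 1.7 1.1 -3.5 0 0 0; 2.5 1.6 -5.2 0 0 0; 2.5 1.6 -5.2 0 0 0")

```text
time: 9.98
tcp_pos: [502.1, -292.8, 160.8]
ee_rot: [2.619, 0.028, 2.19]
ft_force: [-4.2, -2.9, 4.1]
finger_gap: 29.6
gripper_force: 29.9
```

Contact on the collar, with force along the axis (~9 N) and little sideways. Pressing on.

>>> servo_tool(commands="0.8 0.5 -1.7 0 0 0; 1.7 1.1 -3.5 0 0 0; 1.7 1.1 -3.5 0 0 0; 1.7 1.1 -3.5 0 0 0")

```text
time: 10.48
tcp_pos: [503.8, -291.3, 156.7]
ee_rot: [2.618, 0.026, 2.19]
ft_force: [-2.3, -1.2, 2.4]
finger_gap: 29.7
gripper_force: 29.9
```

>>> servo_tool(commands="0.8 0.5 -1.7 0 0 0; 1.7 1.1 -3.5 0 0 0; 1.7 1.1 -3.5 0 0 0; 1.7 1.1 -3.5 0 0 0")

```text
time: 10.98
tcp_pos: [505.5, -290.3, 153.3]
ee_rot: [2.618, 0.027, 2.19]
ft_force: [-3.6, -2.7, 5.6]
finger_gap: 29.5
gripper_force: 29.9
```

Force dipped to ~6 N and is back at ~10 N, so the snap has passed. A bit further, to the stop.

>>> servo_tool(commands="0.6 0.4 -1.3 0 0 0; 0.8 0.5 -1.7 0 0 0; 0.8 0.5 -1.7 0 0 0")

```text
time: 11.35
tcp_pos: [506.2, -290.6, 152.8]
ee_rot: [2.619, 0.029, 2.19]
ft_force: [-9.4, -3.7, 13.2]
finger_gap: 29.9
gripper_force: 29.9
```

>>> servo_tool(commands="0.2 0.1 -0.4 0 0 0; 0.4 0.3 -0.9 0 0 0; 0.4 0.3 -0.9 0 0 0")

```text
time: 11.72
tcp_pos: [506.7, -290.8, 152.8]
ee_rot: [2.619, 0.031, 2.19]
ft_force: [-13.0, -4.3, 19.7]
finger_gap: 29.7
gripper_force: 30.0
```

>>> servo_tool(commands="-0.2 0 0.5 0 0 0; -0.2 0 0.5 0 0 0; -0.2 0 0.5 0 0 0; -0.2 0 0.5 0 0 0")

```text
time: 12.22
tcp_pos: [506.5, -290.6, 152.8]
ee_rot: [2.619, 0.03, 2.19]
ft_force: [-10.5, -5.0, 16.5]
finger_gap: 29.4
gripper_force: 30.0
```

Run:
```python
from h import *
o=robot.get_obs(); T=rot(o['ee_rot']); p=o['tcp_pos']; print(o['time'],p,T[:,2],o['ft_force'],o['moment'],o['finger_gap'],o['gripper_force'])
X=np.array([527.1,-275.3,110.5]); print('collar(up) in tool',T.T@(X-p))
c,im=shot('side'); u=proj(c,X)[0].astype(int)
t,im2=shot('top'); v=proj(t,X)[0].astype(int)
f=lambda im,u:cv2.resize(im[u[1]-50:u[1]+30,u[0]-40:u[0]+40],(400,400),interpolation=cv2.INTER_CUBIC)[:,:,::-1]
cv2.imwrite('pics/n4.png',np.hstack([f(im,u),f(im2,v)]))
```

```text
12.225 [ 506.52712253 -290.55552002  152.80746871] [ 0.4218467   0.26865419 -0.86595051] [-10.47010631  -5.04882314  16.49375343] [-0.10618603  0.76309544  0.19894965] 29.422769446933977 29.974615573883057
collar(up) in tool [ 1.75573005  1.07042249 49.413234  ]
```

View pics/n4.png

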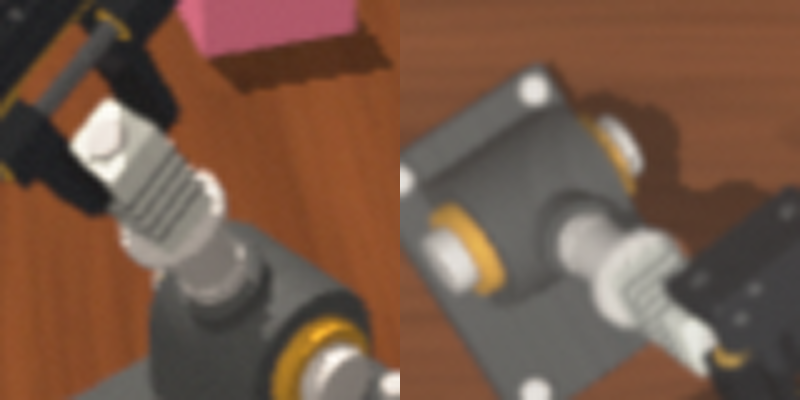

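The nozzle is fully over the nipple with the collar down. It is about 9 mm past the collar's up position, pressing steadily at ~22 N along the axis, with the coupler square and held. Handing in.

```bash
python3 -c "
from bench import robot
print(robot.sign_off())"
```

```text
the job is handed in; nothing more can be done
None
```

The job is handed in at about 12 s: the coupler is gripped and pressed square over the nipple at about 22 N, with the collar snapped down to its stop by the force and depth readings; the arm never went near the tin, the bell or the letter bar.

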